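Clamp the meter and hold a proof pull on its cable gland

ROBOT

A 6-joint arm with a two-finger parallel gripper is mounted at the origin on the work surface. World frame = base frame: x ahead of the robot, y to its left, z up, the work surface at z = 0. Lengths are in mm, angles in rad, forces in N, time in s.
With the tool pointing down it reaches from about 400 to 925 mm from the base axis. Payload 12.5 kg.
Tool frame: the origin (TCP) lies midway between the tips of the shut fingers; the grasp point (between the pads) lies 19 mm behind it; z points along the fingers, y is the line along which they close (so a half turn about z gives the same grasp; the last joint's range is limited). The gripper opens to 95 mm and grips with 3 to 60 N. Pads are 20 mm wide; open, the fingers measure 119 mm over their backs; the gripper's body (75 mm by 180 mm) begins 59 mm behind the grasp point.
Start: joints at [1.116, 0.491, 1.559, -0, 1.092, -0.106], TCP at [213.591, 587.389, 214.661] pointing down, gripper open.
Joint ranges: [-3.1, 3.1], [-0.84, 2.19], [0.05, 2.79], [-1.13, 4.28], [0.06, 2.93], [-2.69, 2.69]. Speed limits (rad/s): [2.22, 2.22, 2.79, 3.14, 3.14, 3.14].

INTERFACE

Orientations are given as [roll, pitch, yaw] about the fixed x, y, z axes, in that order (R = Rz(yaw) Ry(pitch) Rx(roll)).
In Python, from cell import env gives the robot as it stands.
- The arm moves only by the shell command python3 -m inch 'ROWS'. ROWS is JSON, a list of rows, each a list of 7 numbers: the turn, a rotation vector about the tool's x, y, z in rad, then the shift along the tool's x, y, z in cm, then the closure, from -1 (fully open) to 1 (shut). A call has 1 to 20 rows; each row shifts and turns the commanded pose from where the row before left it, along the tool's axes as they then stand; what a row does not reach is not made up. A row lasts 1/8 s, in which the tool goes at most 62.5 mm and 10.7 degrees, less where a joint would pass 70% of its speed; a pose out of reach is approached as far as the arm can. A call with a gripper value outside its range is refused whole. The fingers move at their own pace and stop on an object; the grip force is fixed at half the most. Time passes only in rows, so rows that do not move let the fingers close. It gives the time, the measured TCP pose, the force, the opening and the grip force at its end, in the units of the state.
- env.state(): the state, without advancing time (a new reading comes with each control period).
- env.read_camera(name): name is "scene" or "top" or "wrist"; returns a dict with "img" (480x640x3 uint8, red, green, blue), "depth" (480x640 float32, mm along the optical axis (not along the pixel's ray), 0 where there is no reading), "fx", "fy", "cx", "cy" (pixels), "D" ([k1, k2, p1, p2, k3] as OpenCV has them; the pictures are not rectified), "position" and "orientation" of the camera in the world. Camera axes: x right, y down, z forward; pixel columns grow to the right and rows downward; lengths in mm; the calibration is good to about 2 mm. A picture is of the moment at which its call begins.
- env.job_done(): hands the job in; it is judged then, once.
Trained networks look in a picture, given as the dict that the camera call returned (one of the last four; its "shot" number tells which), for a name from the list of things; names that differ only in an ending like _2 or _b are one class to them, and where a whole thing is asked for, a point or a joint stands for the part that bears it (a point fixed in the world has none). Each returns a list of dicts, best first, with "score" (0 to 1); they miss things now and then, are a little off and sometimes report something else, mostly with a low value. They report only what shows in the picture. A call takes as long as a camera call.
- env.find_in(picture, target): "centre" ([x, y, z] in mm, in the coordinates of the camera as it stood for that picture, good to about 4 mm: the middle of the surface that is visible of it).
- env.trace(picture, target): "mask" (480x640 bool, what is visible of it).
The state is a dict: "t": time; "joints": joint angles; "qvel": joint speeds; "tau": joint torques, N m; "eef_pos": TCP position; "tcp_rot": TCP orientation; "ft_force": force on the tool from outside, world axes, zero at the start; "moment": the same for the moment, N m; "opening": opening from 0.0 (shut) to 1.0 (fully open); "grip_force": force on a finger pad.
Only numpy, scipy, OpenCV 4.12 (cv2) and the standard library are available. Lean on these libraries where they do the work, as an engineer would, in place of code of your own. Each camera call takes 0.05 s, during which the arm holds its last target. There are 200 camera calls.

TASK

Proof-pull the cable gland of the blue meter on the test plate: first swing the red clamp handle down until it lies level and the clamp is fully shut on the meter's foot, then take the gauge's bow handle in the gripper and draw it out along the gauge until the black pointer stands in the red band, never pulling well past it. Finish while holding: the program ends with the fingers still on the bow handle, keeping the pointer still in the band against the spring. Leave the loose parts lying around where they are.

Things in the scene. Friction and masses are not known exactly. Their poses are not given: they have to be found in the camera images.
- rig: Aluminium test plate, 250 (x) x 540 (y) x 12 mm, fixed, chrome bows 47 mm high over its ends. Origin: centre of its underside, z up. In its frame: open blue meter (130 mm wide, top 123 mm) at y = +185 mm; its gland points along -y to the spring gauge, a 44 mm wide slotted channel at x = 0, y = +50 to -110 mm, top 82 mm. Toggle clamp at x = +95, y = +78 mm.
- clamp_handle (a joint): Angle of the red toggle clamp handle, rad. 0 = open, handle standing up at 80 degrees; it grows as the handle is swung over towards the plate's -y and down; 1.40 = shut, handle level (end stop), bar down on the meter's foot. Starts at 0 to 0.45. Friction about 0.25 N m; it stays where it is left. The bar is driven by the handle and swings against it, up to down.
- clamp_grip (a point): Point on the red handle 118 mm from its hinge, mid-section; the handle ends 32 mm farther out. Red sleeve: 18 mm wide (along the plate's x, the hinge line), 14 mm thick, 92 mm long. Shut, this point is 55 mm above the bench, 43 mm above the plate.
- clamp_pivot (a point): Hinge of the red handle, on its axis in the middle of its width, 55 mm above the bench; the hinge axis is the plate's x. Turns with the plate.
- bow_grip (a point): Bow handle of the gauge, level. This point: centre of its black grip bar, 18 mm thick, 78 mm long along the plate's x, 65 mm above the bench, 53 mm above the plate. Two side arms 90 mm apart run 60 mm from the bar along the plate's +y to a cross piece on the gauge rod; the window behind the bar is 80 (x) by 46 (y) mm clear. Axes as the plate's.
- bow (a joint): How far the bow, rod and pointer are pulled out along the plate's -y, m; 0 = home, 0.060 = end stop. Spring return: about 2 N at home plus 0.3 N per mm; let go, it runs home.
- pointer (a point): Top of the black T-shaped pointer that stands up out of the gauge's slot: its cross bar is 36 mm (x) by 4 mm (y), 16 mm above the white scale, and passes over the red cheeks. It moves with the bow, 225 mm from the bow's bar along the plate's +y.
- set_band: Red set band: two red cheeks on either side of the slot, together 53 mm wide (x), 8 mm long (y), 7 mm tall on the white scale, locked 25 to 45 mm from the pointer's home. Origin: its middle, at the scale's surface, on the slot; axes as the plate's. The pointer is in the band when it stands over the cheeks: within 4 mm of the band's middle along the plate's y.
- spare_meter: Second open blue meter with a gland, loose, 225 x 130 mm, 101 mm tall. Origin: centre of its underside. Leave it.
- spare_gland: Loose black cable gland standing on the test plate, 29 mm wide, 40 mm tall. Origin: centre of its underside. Leave it.
- spanner: Loose steel spanner, 130 mm long, lying on the test plate along its length. Leave it.
- bezel: Loose blue bezel ring, 128 mm across, 16 mm tall, lying on the mat. Leave it.
- cleaner: Loose bottle with a red cap, 60 mm across, 160 mm tall. Origin: centre of its underside. Leave it.
- trimmer: Loose small screwdriver with a yellow handle, 160 mm long, lying on the mat. Leave it.
- parts_tray: Loose grey tray of small parts, 130 x 180 x 40 mm. Origin: centre of its underside. Leave it.

How it is judged:
By the outcome, as a careful person would: the job done as asked, in the order asked, and still so for the second after the job is handed in, while the arm keeps its last pose, push and grip.
It also fails if it takes over 54 s, if anything falls off the work surface, if the arm or the gripper's body presses on something with over 40 N, if the wrist force passes 120 N, or if a joint passes its speed limit or range.

## Working session

There is one attempt and no reset: what is moved stays moved. The work goes in short steps, Python scripts to look and compute and a shell command to move; the robot and the scene stay as the last step left them, time stands still between calls to the robot, and variables do not carry over. Pictures are saved under pics/ and viewed, at most 10 in all, crops included, and the job is handed in when it is done.

```bash
mkdir -p pics; ls
cat > h.py <<'E'
import numpy as np, cv2
from scipy.spatial.transform import Rotation as R
from cell import env
def cam2w(p,c):
    o=np.array(c["orientation"],float)
    M=o if o.shape==(3,3) else R.from_euler('xyz',o).as_matrix()
    return M@np.array(c).T if False else (M@np.asarray(p,float).T).T+np.array(p_ if (p_:=c["position"]) is not None else 0)
def find(pic,t):
    return [(round(d["score"],2),cam2w(d["centre"],pic).round(0).tolist()) for d in env.find_in(pic,t)[:3]]
def mask_pts(pic,m):
    v,u=np.nonzero(m&(pic["depth"]>0)); z=pic["depth"][v,u]
    K=np.array([[pic["fx"],0,pic["cx"]],[0,pic["fy"],pic["cy"]],[0,0,1]],float)
    n=cv2.undistortPoints(np.c_[u,v].astype(float)[:,None],K,np.array(pic["D"],float))[:,0]
    return cam2w(np.c_[n*z[:,None],z],pic)
def save(pic,name): cv2.imwrite("pics/"+name,pic["img"][:,:,::-1])
E
sed -i 's/    return M@np.array(c).*/    return (M@np.asarray(p,float).T).T+np.array(c["position"])/' h.py
python3 - <<'E'
from h import *
for n in ("top","scene"):
    p=env.read_camera(n); save(p,n+"1.png"); print(n,p["position"],p["orientation"])
    for t in ["rig","clamp_handle","clamp_grip","clamp_pivot","bow_grip","pointer","set_band","spare_gland","cleaner","spare_meter","parts_tray"]: print(t,find(p,t))
print(env.state())
E
```

```text
pics
top [ 217.01250522  -11.06157153 1659.49636053] [-2.93003999e+00  1.87152580e-03 -1.59250523e+00]
rig [(0.78, [485.0, 26.0, 18.0])]
clamp_handle [(0.66, [577.0, 70.0, 146.0]), (0.39, [522.0, -150.0, 68.0])]
clamp_grip [(0.51, [574.0, 66.0, 150.0]), (0.5, [802.0, 62.0, 19.0]), (0.27, [323.0, 474.0, 101.0])]
clamp_pivot [(0.92, [488.0, 20.0, 15.0])]
bow_grip [(0.84, [521.0, -150.0, 68.0])]
pointer [(0.97, [520.0, -151.0, 75.0])]
set_band [(0.64, [486.0, 3.0, 95.0]), (0.16, [521.0, -150.0, 74.0])]
spare_gland []
cleaner [(0.67, [323.0, 472.0, 103.0])]
spare_meter [(0.66, [553.0, 501.0, 94.0]), (0.22, [432.0, -145.0, 16.0])]
parts_tray [(0.71, [429.0, -510.0, 12.0])]
scene [1423.67798307   12.655274   1151.3391384 ] [-2.44172459  0.00871266  1.56312919]
rig [(0.56, [524.0, 19.0, 8.0]), (0.52, [533.0, -156.0, 70.0])]
clamp_handle [(0.6, [586.0, 69.0, 146.0])]
clamp_grip [(0.8, [587.0, 68.0, 148.0])]
clamp_pivot [(0.82, [521.0, 16.0, 9.0]), (0.44, [585.0, 68.0, 146.0])]
bow_grip [(0.83, [534.0, -153.0, 74.0])]
pointer [(0.64, [534.0, -154.0, 67.0])]
set_band [(0.36, [526.0, 15.0, 11.0
[... 190 characters left out ...]
7.0, 14.0])]
{'t': 1.2, 'joints': array([ 1.11638192e+00,  4.90879629e-01,  1.55891211e+00, -5.97089088e-06,
        1.09169101e+00, -1.05591046e-01]), 'qvel': array([-7.27300219e-05,  3.28455549e-04, -5.53989989e-04, -7.75206784e-04,
       -4.74850320e-04, -5.86599508e-04]), 'tau': array([-2.51474034e-03, -6.12494516e+01, -2.58413851e+01,  6.91968366e-02,
        4.46776568e-02, -7.27065181e-07]), 'eef_pos': array([213.60079566, 587.38093443, 214.66942768]), 'tcp_rot': array([3.14148392e+00, 1.68530671e-05, 2.79277205e+00]), 'ft_force': array([ 0.33825099,  0.56681682, -0.16258381]), 'moment': array([ 0.0044076 ,  0.02235357, -0.00961912]), 'grip_force': 0.0, 'opening': 1.0007833639263803}
```

View pics/top1.png

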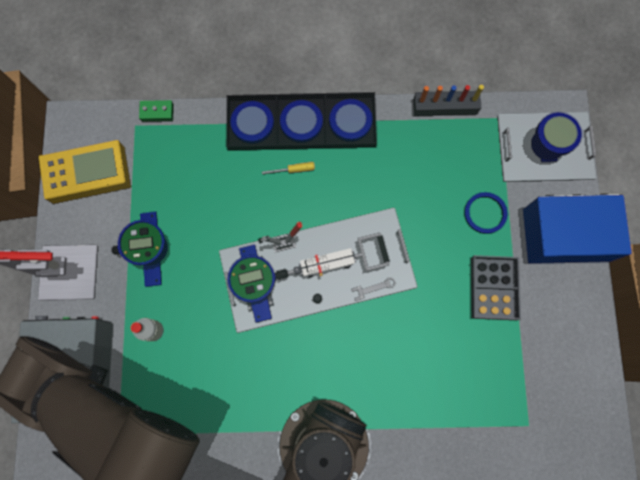

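View pics/scene1.png

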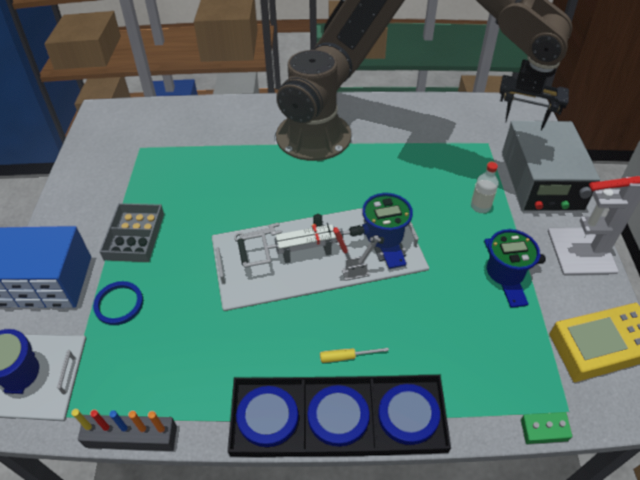

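The top image shows the plate centred near pixel (318,270), with its +y end (the meter) on the left, turned about 13°. The red handle runs from (270,243) to (300,226), the red band is at (318,264), and the bow bar is near (385,250). Next I'll fit the plate.

```bash
cat >> h.py <<'E'
def fitrect(P,lo=5,hi=20):
    q=P[(P[:,2]>lo)&(P[:,2]<hi)][:,:2].astype(np.float32)
    return cv2.minAreaRect(q)
E
python3 - <<'E'
from h import *
for n in ("top","scene"):
    p=env.read_camera(n)
    r=[d for d in env.trace(p,"rig")]
    print(n,[(d["score"],d["mask"].sum()) for d in r])
    for d in r[:2]:
        P=mask_pts(p,d["mask"]); print(np.percentile(P[:,2],[1,10,25,50,75,99]).round(), fitrect(P))
    for t in ("set_band","clamp_handle","pointer","bow_grip"):
        for d in env.trace(p,t)[:2]:
            P=mask_pts(p,d["mask"]); print(t,round(d["score"],2),len(P),P.mean(0).round(),P.min(0).round(),P.max(0).round())
    # red pixels
    hsv=cv2.cvtColor(p["img"],cv2.COLOR_RGB2HSV); m=((hsv[...,0]<8)|(hsv[...,0]>172))&(hsv[...,1]>140)&(hsv[...,2]>70)
    P=mask_pts(p,m); P=P[(P[:,0]>400)&(P[:,0]<650)&(abs(P[:,1])<150)]
    hi=P[P[:,2]>105]; lo=P[P[:,2]<=105]
    for q in(hi,lo): print(len(q),q.mean(0).round(),q.min(0).round(),q.max(0).round())
E
```

```text
top [(0.56, np.int64(15219))]
[  4.   9.  12.  16.  46. 132.] ((500.1348876953125, 10.633819580078125), (263.01708984375, 542.4073486328125), 13.100400924682617)
set_band 0.41 26 [485.   4.  89.] [466.  -3.  79.] [516.  13.  94.]
clamp_handle 0.64 151 [577.  71. 142.] [566.  47.   1.] [611. 100. 208.]
clamp_handle 0.48 586 [323. 471. 101.] [296. 452.   3.] [355. 507. 172.]
pointer 0.91 314 [ 525. -167.   68.] [ 480. -201.    6.] [ 583. -109.   83.]
bow_grip 0.87 249 [ 533. -163.   72.] [ 480. -194.   10.] [ 579. -111.   83.]
bow_grip 0.19 582 [322. 471. 102.] [296. 452.  -1.] [356. 537. 172.]
42 [577.  60. 183.] [569.  49. 140.] [585.  74. 208.]
11 [493.   5.  90.] [471.  -0.  82.] [516.  10.  96.]
scene [(0.94, np.int64(15282))]
[  4.   8.  10.  13.  63. 138.] ((496.145751953125, 10.005035400390625), (255.49774169921875, 541.295654296875), 12.85246467590332)
set_band 0.41 67 [498.   7.  85.] [463.  -3.  71.] [524.  15.  92.]
clamp_handle 0.66 219 [585.  70. 143.] [490.  47.   9.] [594.  96. 200.]
clamp_handle 0.55 15323 [525.  13.  36.] [ 317. -279.   -6.] [677. 299. 200.]
pointer 0.59 546 [ 533. -146.   67.] [ 445. -206.    6.] [588.  43.  99.]
bow_grip 0.92 501 [ 536. -149.   66.] [ 445. -194.    7.] [588.  43.  99.]
90 [588.  63. 167.] [579.  49. 119.] [593.  77. 200.]
30 [494.   6.  87.] [464.  -0.  79.] [522.  12.  91.]
```

```bash
python3 -m inch '[[0,0,-0.144,0,0,-4.5,1],[0,0,-0.144,0,0,-4.5,1],[0,0,-0.144,0,0,-4.5,1],[0,0,-0.144,0,0,-4.5,1],[0,0,0,-1.7,-5.5,0,1],[0,0,0,-1.7,-5.5,0,1],[0,0,0,-1.7,-5.5,0,1],[0,0,0,-1.7,-5.5,0,1],[0,0,0,-1.7,-5.5,0,1],[0,0,0,-1.7,-5.5,0,1],[0,0,0,-1.7,-5.5,0,1],[0,0,0,-1.7,-5.5,0,1],[0,0,0,-1.7,-5.5,0,1],[0,0,0,-1.7,-5.5,0,1],[0,0,0,-1.7,-5.5,0,1],[0,0,0,0,0,0,1]]'
python3 - <<'E'
from h import *
p=env.read_camera("wrist"); save(p,"w1.png"); print(p["position"],p["orientation"])
for t in ["clamp_handle","clamp_grip","clamp_pivot","bow_grip","pointer","set_band"]: print(t,find(p,t))
P=mask_pts(p,np.ones((480,640),bool)); print(P.min(0),P.max(0))
E
```

```text
t: 3.8
eef_pos: [533.3, 37.1, 393.9]
tcp_rot: [-3.142, -0.001, -2.918]
ft_force: [0.6, 1.2, 0.0]
opening: 0.007
grip_force: 0.0
[457.40167372  19.57278856 563.89679809] [ 2.86029971e+00 -1.91550828e-05  1.79455325e+00]
clamp_handle [(0.88, [575.0, 59.0, 164.0])]
clamp_grip [(0.9, [571.0, 61.0, 161.0])]
clamp_pivot [(0.7, [483.0, 23.0, 9.0])]
bow_grip [(0.59, [518.0, -147.0, 70.0])]
pointer []
set_band [(0.75, [483.0, 4.0, 89.0]), (0.5, [519.0, -147.0, 71.0])]
[ 160.88476587 -495.38570393 -758.64320307] [1908.72737656 1354.94162784  522.61668647]
```

View pics/w1.png

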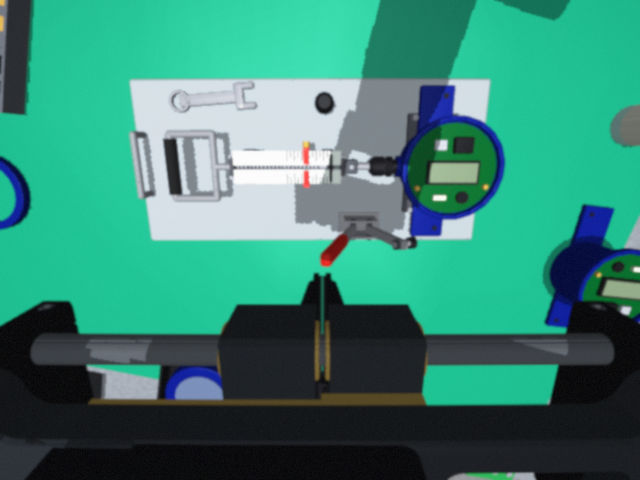

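The wrist view is aligned with the plate. It shows the black bow bar at (173,166), the red band at (306,165) and the red handle from (347,238) to a tip at (326,262). I'll refit the plate and features from here.

```bash
cat >> h.py <<'E'
def plate(P,c,yaw):
    a=np.radians(yaw); d=P[:,:2]-np.array(c); return np.c_[d[:,0]*np.cos(a)+d[:,1]*np.sin(a),-d[:,0]*np.sin(a)+d[:,1]*np.cos(a),P[:,2]]
E
python3 - <<'E'
from h import *
p=env.read_camera("wrist")
d=env.trace(p,"rig")[0]; P=mask_pts(p,d["mask"]); print(d["score"],len(P)); fr=fitrect(P,4,20); print(fr)
im=p["img"].astype(int); s=im.max(2)-im.min(2)
m=np.zeros((480,640),np.uint8); m[60:252,110:510]=((s<40)&(im.min(2)>110))[60:252,110:510]
P=mask_pts(p,m>0); P=P[(P[:,2]>4)&(P[:,2]<20)]; print("z",np.median(P[:,2]),fitrect(P))
c=(498,10);y=13
hsv=cv2.cvtColor(p["img"],cv2.COLOR_RGB2HSV); red=((hsv[...,0]<8)|(hsv[...,0]>172))&(hsv[...,1]>140)&(hsv[...,2]>70)
Q=plate(mask_pts(p,red),c,y)
h=Q[(abs(Q[:,0]-95)<40)&(abs(Q[:,1]-20)<80)&(Q[:,2]>30)]; b=Q[(abs(Q[:,0])<40)&(abs(Q[:,1])<60)&(Q[:,2]>70)]
for q in(h,b): print(len(q),np.percentile(q,[2,25,50,75,98],axis=0).round(1).tolist())
k=np.polyfit(h[:,1],h[:,2],1); print("slope",k,np.degrees(np.arctan(k[0])))
# dark bar
dk=np.zeros((480,640),bool); dk[130:205,150:195]=(im.max(2)<70)[130:205,150:195]
q=plate(mask_pts(p,dk),c,y); q=q[q[:,2]>55];print("bar",len(q),np.percentile(q,[2,25,50,75,98],axis=0).round(1).tolist())
cr=cv2.resize(p["img"][110:280,130:430],(800,453),interpolation=cv2.INTER_CUBIC); cv2.imwrite("pics/w1c.png",cr[:,:,::-1])
E
```

```text
0.65 55107
((494.4455261230469, 8.5496826171875), (249.92637634277344, 538.5913696289062), 12.920968055725098)
z 11.867875954040642 ((494.6690673828125, 8.36651611328125), (247.48654174804688, 538.1571655273438), 12.984912872314453)
401 [[82.0, 18.2, 122.4], [83.2, 25.0, 152.6], [86.4, 31.1, 178.9], [90.9, 39.4, 196.4], [96.3, 49.5, 199.3]]
104 [[-29.2, -6.3, 86.9], [-20.1, -4.5, 88.3], [3.2, -3.2, 89.0], [13.8, -2.0, 89.4], [21.6, -0.4, 90.6]]
slope [ -2.58463041 255.81630157] -68.84842068801812
bar 572 [[-40.3, -198.7, 67.6], [-23.4, -194.9, 70.8], [-5.6, -191.6, 72.5], [12.8, -188.7, 73.5], [31.2, -186.3, 75.0]]
```

View pics/w1c.png

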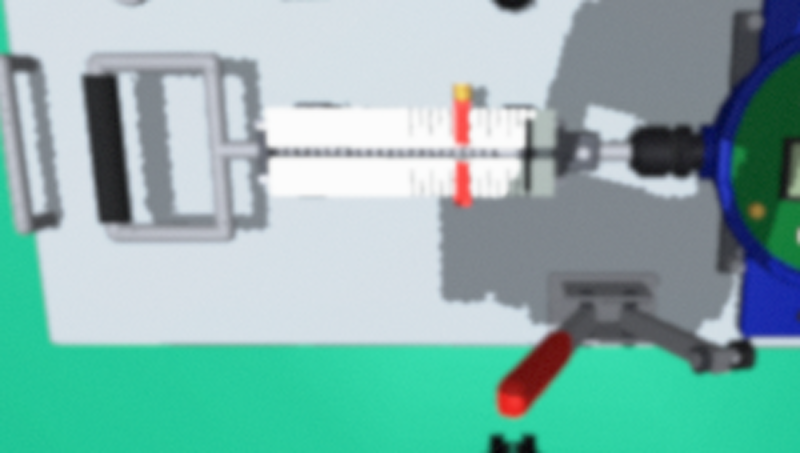

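```bash
python3 -m inch '[[0,0,0,-2.55,3.3,0,1],[0,0,0,-2.55,3.3,0,1],[0,0,0,0,0,5.7,1],[0,0,0,0,0,5.7,1],[0,0,0,0,0,5.7,1],[0,0,0,0,0,5.8,1],[0,0,0,0,-2.0,0,1]]' && python3 -m inch '[[0,0,0,0,-1.4,0.3,1],[0,0,0,0,-1.3,0.5,1],[0,0,0,0,-1.3,0.6,1],[0,0,0,0,-1.2,0.9,1],[0,0,0,0,-1.2,1.0,1],[0,0,0,0,-0.9,1.2,1],[0,0,0,0,-0.9,1.3,1],[0,0,0,0,-0.5,1.2,1],[0,0,0,0,-0.5,1.3,1],[0,0,0,0,-0.2,1.2,1]]'
```

```text
t: 5.12
eef_pos: [569.6, 96.8, 162.7]
tcp_rot: [3.14, -0.007, -2.912]
ft_force: [0.7, 1.0, 0.7]
opening: 0.006
grip_force: 0.0
t: 6.38
eef_pos: [592.5, 4.6, 69.6]
tcp_rot: [3.141, -0.0, -2.914]
ft_force: [0.3, -1.1, 2.0]
opening: 0.005
grip_force: 0.8
```

```bash
python3 -m inch '[[0,0,0,0,0,0.4,1],[0,0,0,0,0,0.2,1],[0,0,0,0,0,0,1]]'; python3 -m inch '[[0,0,0,0,0,0.2,1],[0,0,0,0,0,0,1]]';python3 -m inch '[[0,0,0,0,0,0.2,1],[0,0,0,0,0,0,1]]'
```

```text
t: 6.75
eef_pos: [592.6, 5.0, 64.7]
tcp_rot: [3.141, 0.0, -2.914]
ft_force: [0.1, 0.1, 0.1]
opening: 0.004
grip_force: 0.0
t: 7.0
eef_pos: [592.6, 4.9, 62.7]
tcp_rot: [3.142, 0.0, -2.914]
ft_force: [0.3, 0.2, 0.0]
opening: 0.005
grip_force: 0.1
t: 7.25
eef_pos: [592.8, 4.8, 62.1]
tcp_rot: [-3.141, 0.001, -2.914]
ft_force: [-4.6, -0.6, 15.9]
opening: 0.004
grip_force: 8.1
```

```bash
python3 -m inch '[[0,0,0,0,0,-3,1],[0,0,0,0,0,-6,0.05],[0,0,0,0,0,-5,0.05],[0,0,0,3.2,-5.4,0,0.05],[0,0,0,3.2,-5.4,0,0.05],[0,0,0,3.1,-5.4,0,0.05],[0,0,0,0,0,0,0.05],[0,0,0,0,0,0,0.05]]'
python3 - <<'E'
from h import *
c=(494.6,8.4);y=12.95
s=env.state(); print(plate(np.array([s["eef_pos"]]),c,y),s["opening"]*95)
p=env.read_camera("wrist"); save(p,"w2.png")
im=p["img"].astype(int)
m=(im.max(2)<80); P=plate(mask_pts(p,m),c,y)
q=P[(abs(P[:,0])<50)&(abs(P[:,1]+191)<30)&(P[:,2]>55)&(P[:,2]<85)];print("bar",len(q),np.percentile(q,[2,25,50,75,98],axis=0).round(1).tolist())
for t in ("bow_grip","set_band","pointer"): print(t,[(a,plate(np.array([b]),c,y).round(1).tolist()) for a,b in find(p,t)])
p=env.read_camera("scene"); cv2.imwrite("pics/s2.png",cv2.resize(p["img"][170:320,200:440],(800,500),interpolation=cv2.INTER_CUBIC)[:,:,::-1])
E
```

```text
t: 8.25
eef_pos: [536.6, -173.7, 200.6]
tcp_rot: [3.141, 0.0, -2.915]
ft_force: [0.1, 0.2, -0.3]
opening: 0.477
grip_force: 0.0
[[ 1.57482737e-01 -1.86926164e+02  2.00583094e+02]] 45.28666224151235
bar 1543 [[-38.2, -202.2, 67.5], [-21.4, -198.0, 71.2], [-2.8, -194.0, 72.6], [16.2, -189.7, 73.5], [36.5, -186.1, 74.7]]
bow_grip [(0.72, [[-13.6, -163.5, 68.0]]), (0.47, [[-11.5, -7.0, 88.0]])]
set_band [(0.91, [[-10.3, -2.1, 89.0]])]
pointer [(0.67, [[-11.9, -164.9, 70.0]])]
```

View pics/w2.png

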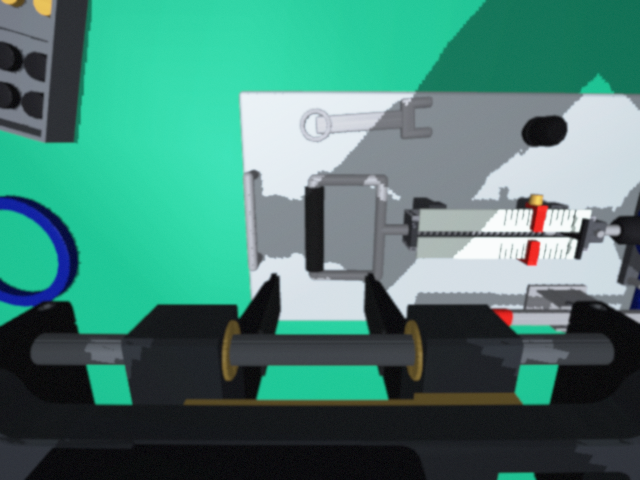

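View pics/s2.png

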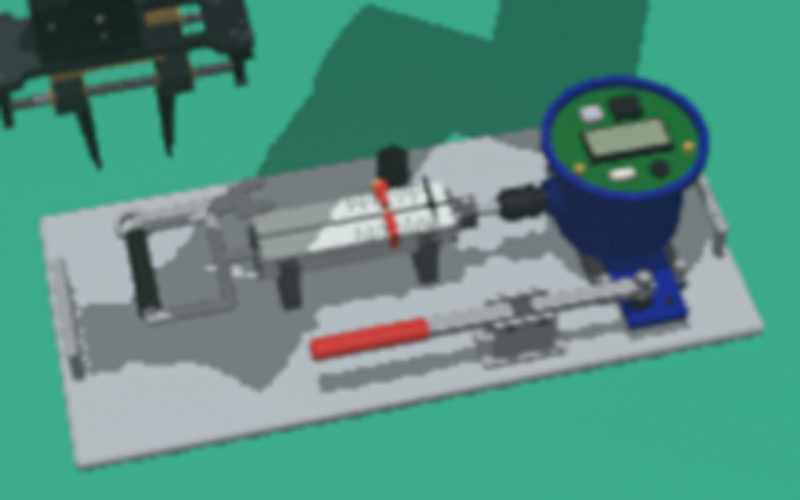

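The scene crop shows the red handle level and the bar down on the meter foot, so the clamp is shut. In w2 the bow bar is at (314,229), between finger lines, and the chrome end bow is at about (251,220). I'll check clearance to that bow.

Run:
```python
from h import *
c=(494.6,8.4);y=12.95
p=env.read_camera("wrist")
P=plate(mask_pts(p,np.ones((480,640),bool)),c,y)
q=P[(abs(P[:,0])<60)&(P[:,1]<-212)&(P[:,1]>-290)&(P[:,2]>30)&(P[:,2]<100)]
print(len(q),np.percentile(q,[2,25,50,75,98],axis=0).round(1).tolist())
# bow frame: cross piece
q=P[(abs(P[:,0])<30)&(P[:,1]<-110)&(P[:,1]>-180)&(P[:,2]>50)&(P[:,2]<90)]
print(len(q),np.percentile(q,[2,25,50,75,98],axis=0).round(1).tolist())
# pointer/band
im=p["img"].astype(int)
for nm,m in(("dark",im.max(2)<60),("red",(im[...,0]>150)&(im[...,1]<80))):
    m2=P if False else plate(mask_pts(p,m),c,y)
    q=m2[(abs(m2[:,0])<30)&(abs(m2[:,1]-20)<40)&(m2[:,2]>80)]; print(nm,len(q),np.percentile(q,[5,25,50,75,95],axis=0).round(1).tolist())
```

```text
1037 [[-48.7, -262.1, 36.3], [-28.8, -259.0, 44.6], [-4.7, -256.5, 45.9], [20.7, -254.3, 46.6], [44.9, -252.7, 47.8]]
942 [[-28.4, -139.5, 65.4], [-10.8, -136.9, 68.0], [-1.3, -133.7, 69.0], [8.9, -129.8, 69.7], [27.9, -110.9, 71.0]]
dark 254 [[-15.1, 28.2, 85.3], [-7.3, 28.8, 95.8], [-1.4, 29.2, 97.0], [3.9, 30.0, 97.9], [13.2, 31.1, 98.7]]
red 440 [[-25.5, -7.1, 87.5], [-17.6, -5.6, 88.3], [-6.1, -3.7, 88.8], [14.1, -1.8, 89.3], [22.9, 0.0, 90.0]]
```

```bash
python3 -m inch '[[0,0,0,0,-0.6,4,0.05],[0,0,0,0,0,4,0.05],[0,0,0,0,0,4,0.05],[0,0,0,0,0,2.9,0.05],[0,0,0,0,0,0,0.05]]' && python3 -m inch '[[0,0,0,0,0,0,1],[0,0,0,0,0,0,1],[0,0,0,0,0,0,1],[0,0,0,0,0,0,1],[0,0,0,0,0,0,1],[0,0,0,0,0,0,1]]'
```

```text
t: 9.18
eef_pos: [537.3, -178.9, 50.0]
tcp_rot: [3.139, -0.003, -2.914]
ft_force: [-0.1, -0.0, 0.5]
opening: 0.475
grip_force: 0.0
t: 9.93
eef_pos: [538.6, -180.5, 52.4]
tcp_rot: [-3.14, 0.002, -2.914]
ft_force: [-0.1, -5.5, 7.1]
opening: 0.182
grip_force: 30.0
```

```bash
cat > m.py <<'E'
from h import *
c=(494.6,8.4);y=12.95
s=env.state(); print("tcp",plate(np.array([s["eef_pos"]]),c,y).round(1),s["t"],s["opening"],s["ft_force"].round(1))
for n in ("wrist","wrist","top","scene"):
    p=env.read_camera(n); im=p["img"].astype(int)
    for nm,m in(("dark",im.max(2)<60),("red",(im[...,0]>110)&(im[...,1]<.5*im[...,0])&(im[...,2]<.6*im[...,0]))):
        q=plate(mask_pts(p,m),c,y); q=q[(abs(q[:,0])<22)&(abs(q[:,1]-10)<35)&(q[:,2]>(88 if nm=="dark" else 83))&(q[:,2]<110)]
        if len(q): print(n,nm,len(q),np.percentile(q,[5,50,95],axis=0).round(1)[:,1:].tolist())
    if n=="wrist": save(p,"wp_%d.png"%(s["t"]*10))
E
python3 -m inch '[[0,0,0,0,-0.6,0,1],[0,0,0,0,-0.7,0,1],[0,0,0,0,-0.7,0,1],[0,0,0,0,-0.6,0,1],[0,0,0,0,0,0,1],[0,0,0,0,0,0,1]]'; python3 m.py
```

```text
t: 10.68
eef_pos: [543.8, -203.8, 52.4]
tcp_rot: [3.14, 0.0, -2.915]
ft_force: [-0.6, 9.5, 10.2]
opening: 0.184
grip_force: 30.0
tcp [[   0.4 -217.9   52.4]] 10.675 0.18375567185412878 [-0.6  9.5 10.2]Traceback (most recent call last):
  File "m.py", line 7, in <module>
    q=plate(mask_pts(p,m),c,y); q=q[(abs(q[:,0])<22)&(abs(q[:,1]-10)<35)&(q[:,2]>(88 if nm=="dark" else 83))&(q[:,2]<110)]
            ~~~~~~~~^^^^^
  File "h.py", line 13, in mask_pts
    n=cv2.undistortPoints(np.c_[u,v].astype(float)[:,None],K,np.array(pic["D"],float))[:,0]
      ~~~~~~~~~~~~~~~~~~~^^^^^^^^^^^^^^^^^^^^^^^^^^^^^^^^^^^^^^^^^^^^^^^^^^^^^^^^^^^^^
cv2.error: OpenCV(4.12.0) /io/opencv/modules/calib3d/src/undistort.dispatch.cpp:347: error: (-215:Assertion failed) CV_IS_MAT(_src) && CV_IS_MAT(_dst) && (_src->rows == 1 || _src->cols == 1) && (_dst->rows == 1 || _dst->cols == 1) && _src->cols + _src->rows - 1 == _dst->rows + _dst->cols - 1 && (CV_MAT_TYPE(_src->type) == CV_32FC2 || CV_MAT_TYPE(_src->type) == CV_64FC2) && (CV_MAT_TYPE(_dst->type) == CV_32FC2 || CV_MAT_TYPE(_dst->type) == CV_64FC2) in function 'cvUndistortPointsInternal'
```

```bash
sed -i 's/^    for nm,m in(.*/&\n        if not (m\&(p["depth"]>0)).any(): print(n,nm,"none"); continue/' m.py; python3 m.py
```

```text
tcp [[   0.4 -217.8   52.4]] 10.725 0.18167364803707756 [-1.4  9.2 10.2]
wrist red none
wrist red none
scene dark 3 [[7.4, 91.7], [9.2, 97.1], [9.6, 97.7]]
scene red 21 [[-5.0, 84.7], [-2.6, 87.1], [-0.0, 90.4]]
```

```bash
python3 -m inch '[[0,0,0,0,-0.4,0,1],[0,0,0,0,-0.4,0,1],[0,0,0,0,0,0,1],[0,0,0,0,0,0,1]]'; python3 m.py
python3 - <<'E'
from h import *
a=env.read_camera("scene")["img"][205:255,280:360]; b=env.read_camera("top")["img"][240:290,280:360]; w=env.read_camera("wrist")["img"]
o=np.zeros((600,800,3),np.uint8)
o[:250,:400]=cv2.resize(a,(400,250),interpolation=cv2.INTER_CUBIC);o[:250,400:]=cv2.resize(b,(400,250),interpolation=cv2.INTER_CUBIC);o[260:560,:400]=cv2.resize(w,(400,300))
cv2.imwrite("pics/c3.png",o[:,:,::-1])
E
```

```text
t: 11.42
eef_pos: [545.5, -211.2, 52.4]
tcp_rot: [3.139, -0.0, -2.915]
ft_force: [-1.7, 10.7, 11.9]
opening: 0.182
grip_force: 30.0
tcp [[   0.4 -225.4   52.4]] 11.425 0.1822505096710598 [-1.7 10.7 11.9]
wrist red none
wrist red none
scene dark 1 [[2.7, 95.1], [2.7, 95.1], [2.7, 95.1]]
scene red 22 [[-5.1, 85.2], [-2.5, 87.9], [-0.5, 98.2]]
```

View pics/c3.png

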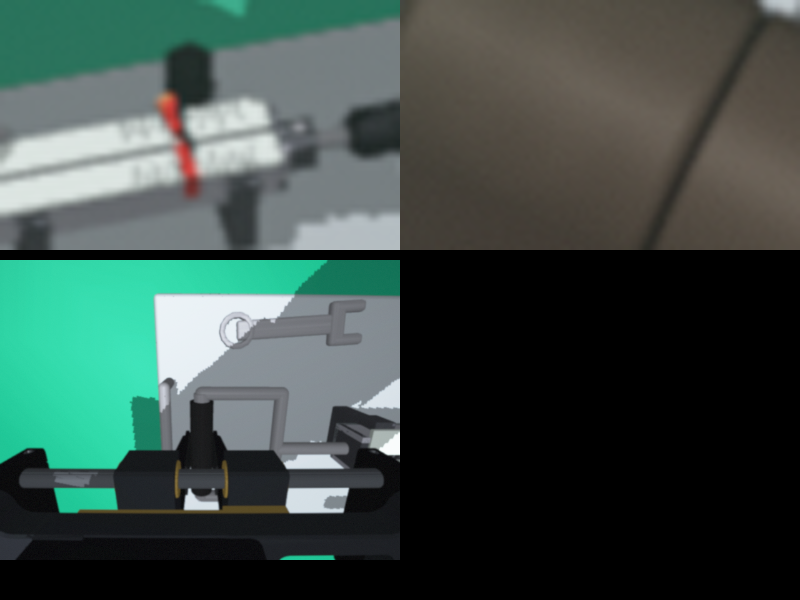

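The scene crop shows the pointer just at the +y edge of the red band, at about (184,135) against red at (178,145). To get the remaining distance, I'll compute the home offset from the saved home images by intersecting rays with the known-height planes.

```bash
cat > o.py <<'E'
from h import *
c=(494.6,8.4);y=12.95
def off(p,img,pos,ori,nm):
    K=np.array([[p["fx"],0,p["cx"]],[0,p["fy"],p["cy"]],[0,0,1]],float); M=R.from_euler('xyz',ori).as_matrix()
    S=4; big=cv2.resize(img,None,fx=S,fy=S,interpolation=cv2.INTER_LINEAR).astype(int)
    # resample the plane at height z onto a plate-frame grid: x' -26..26, y' -20..45 at 0.25 mm
    def grid(z,xs,ys):
        a=np.radians(y); X,Y=np.meshgrid(xs,ys,indexing='ij')
        W=np.stack([c[0]+X*np.cos(a)-Y*np.sin(a),c[1]+X*np.sin(a)+Y*np.cos(a),np.full(X.shape,z)],-1).reshape(-1,3)
        rv=cv2.Rodrigues(M.T)[0]; tv=-M.T@np.array(pos)
        uv=cv2.projectPoints(W,rv,tv,K,np.array(p["D"],float))[0].reshape(*X.shape,2).astype(np.float32)
        return cv2.remap(img,uv[...,0],uv[...,1],cv2.INTER_CUBIC).astype(float)
    ys=np.arange(-25,45,.25)
    g=grid(89,np.r_[-22:-8:1,8:22:1],ys); rd=(g[...,0]-(g[...,1]+g[...,2])/2); r=np.clip(rd.mean(0)-15,0,None)
    r[abs(ys-ys[r.argmax()])>9]=0; b=(r*ys).sum()/r.sum()
    g=grid(97,np.r_[-15:-4:1,4:15:1],ys).max(-1).mean(0); bg=np.median(g); 
    d=np.clip(bg-g-20,0,None)
    print(nm,"band y %.1f"%b, "dark profile:",[(float(ys[i]),int(g[i])) for i in range(0,len(ys),6)])
E
python3 - <<'E'
from o import *
rd=lambda f: cv2.imread("pics/"+f)[:,:,::-1].copy()
p=env.read_camera("wrist"); s=env.state()
off(p,rd("w1.png"),[457.40167372,19.57278856,563.89679809],[2.86029971,0,1.79455325],"w1")
# w2 pose: same camera offset relative to the TCP (yaw 3.365 -> 3.368)
Rt=lambda e:R.from_euler('xyz',e)
A=Rt([-3.142,-.001,-2.918]); B=Rt([3.141,0,-2.915])
pos=B.apply(A.inv().apply(np.array([457.402,19.573,563.897])-[533.3,37.1,393.9]))+[536.6,-173.7,200.6]
off(p,rd("w2.png"),pos,[2.8603,0,1.7976],"w2")
q=env.read_camera("scene"); off(q,rd("scene1.png"),q["position"],q["orientation"],"scene home"); off(q,q["img"],q["position"],q["orientation"],"scene now")
E
```

```text
w1 band y -2.9 dark profile: [(-25.0, 250), (-23.5, 249), (-22.0, 249), (-20.5, 249), (-19.0, 242), (-17.5, 240), (-16.0, 248), (-14.5, 249), (-13.0, 248), (-11.5, 250), (-10.0, 247), (-8.5, 240), (-7.0, 245), (-5.5, 250), (-4.0, 250), (-2.5, 250), (-1.0, 248), (0.5, 245), (2.0, 243), (3.5, 248), (5.0, 249), (6.5, 248), (8.0, 249), (9.5, 245), (11.0, 238), (12.5, 245), (14.0, 249), (15.5, 248), (17.0, 248), (18.5, 244), (20.0, 230), (21.5, 219), (23.0, 217), (24.5, 214), (26.0, 210), (27.5, 189), (29.0, 129), (30.5, 78), (32.0, 106), (33.5, 158), (35.0, 182), (36.5, 188), (38.0, 189), (39.5, 188), (41.0, 186), (42.5, 174), (44.0, 143)]
w2 band y -4.1 dark profile: [(-25.0, 231), (-23.5, 222), (-22.0, 236), (-20.5, 233), (-19.0, 207), (-17.5, 221), (-16.0, 168), (-14.5, 106), (-13.0, 138), (-11.5, 217), (-10.0, 223), (-8.5, 226), (-7.0, 228), (-5.5, 223), (-4.0, 220), (-2.5, 237), (-1.0, 238), (0.5, 214), (2.0, 242), (3.5, 243), (5.0, 229), (6.5, 235), (8.0, 233), (9.5, 207), (11.0, 224), (12.5, 229), (14.0, 219), (15.5, 225), (17.0, 229), (18.5, 193), (20.0, 153), (21.5, 192), (23.0,
[... 789 characters left out ...]
.5, 183), (41.0, 179), (42.5, 177), (44.0, 178)]
scene now band y -3.5 dark profile: [(-25.0, 179), (-23.5, 177), (-22.0, 175), (-20.5, 172), (-19.0, 174), (-17.5, 178), (-16.0, 179), (-14.5, 178), (-13.0, 173), (-11.5, 166), (-10.0, 165), (-8.5, 170), (-7.0, 174), (-5.5, 170), (-4.0, 154), (-2.5, 127), (-1.0, 106), (0.5, 107), (2.0, 125), (3.5, 145), (5.0, 154), (6.5, 155), (8.0, 152), (9.5, 151), (11.0, 152), (12.5, 153), (14.0, 153), (15.5, 154), (17.0, 156), (18.5, 161), (20.0, 168), (21.5, 176), (23.0, 178), (24.5, 179), (26.0, 179), (27.5, 177), (29.0, 176), (30.5, 178), (32.0, 182), (33.5, 183), (35.0, 182), (36.5, 178), (38.0, 173), (39.5, 168), (41.0, 158), (42.5, 143), (44.0, 129)]
```

```bash
python3 -m inch '[[0,0,0,0,-0.23,0,1],[0,0,0,0,0,0,1],[0,0,0,0,0,0,1],[0,0,0,0,0,0,1]]'
python3 - <<'E'
from o import *
q=env.read_camera("scene"); off(q,q["img"],q["position"],q["orientation"],"now")
s=env.state(); print(plate(np.array([s["eef_pos"]]),c,y),s["t"],s["ft_force"],s["joints"].round(2))
cv2.imwrite("pics/c4.png",cv2.resize(q["img"][170:320,200:440],(800,500),interpolation=cv2.INTER_CUBIC)[:,:,::-1])
E
```

```text
t: 12.38
eef_pos: [546.0, -213.3, 52.4]
tcp_rot: [3.139, -0.0, -2.915]
ft_force: [-1.5, 11.6, 12.2]
opening: 0.182
grip_force: 30.0
now band y -4.2 dark profile: [(-25.0, 179), (-23.5, 178), (-22.0, 175), (-20.5, 172), (-19.0, 174), (-17.5, 178), (-16.0, 179), (-14.5, 178), (-13.0, 173), (-11.5, 167), (-10.0, 164), (-8.5, 164), (-7.0, 158), (-5.5, 139), (-4.0, 115), (-2.5, 105), (-1.0, 118), (0.5, 137), (2.0, 152), (3.5, 157), (5.0, 158), (6.5, 155), (8.0, 151), (9.5, 150), (11.0, 152), (12.5, 153), (14.0, 153), (15.5, 154), (17.0, 156), (18.5, 161), (20.0, 169), (21.5, 176), (23.0, 178), (24.5, 179), (26.0, 178), (27.5, 177), (29.0, 176), (30.5, 177), (32.0, 179), (33.5, 178), (35.0, 176), (36.5, 174), (38.0, 171), (39.5, 166), (41.0, 157), (42.5, 142), (44.0, 128)]
[[   0.32362708 -227.55833275   52.37132028]] 12.425 [-1.5333038  11.61723996 11.68611556] [-0.49  0.64  1.8   0.    0.7  -2.29]
```

View pics/c4.png

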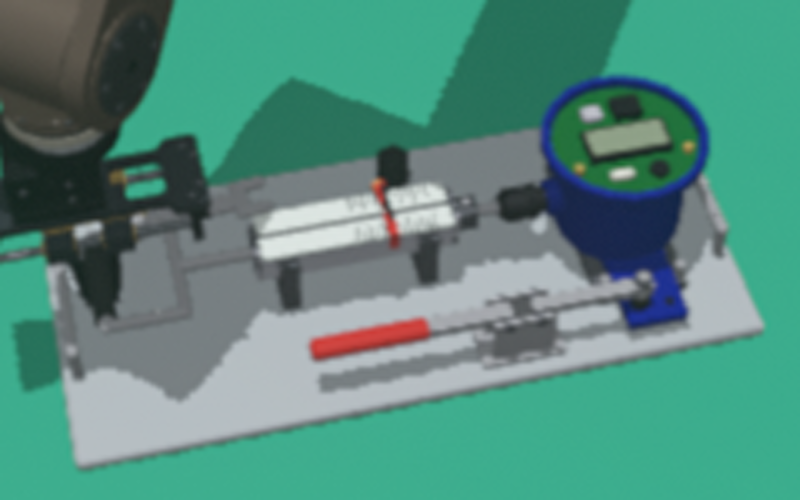

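The last picture shows the pointer over the red cheeks at (385,210), the handle level, and the fingers on the bow bar. The measured pointer position is -2.8 mm, the same as the band's middle. I'm handing in.

```bash
python3 -c "
from cell import env
print(env.job_done())"
```

```text
the job is handed in; nothing more can be done
None
```

The job is handed in: the clamp is shut with the handle level, and the gripper is holding the bow about 34 mm out, with the pointer measured within about 1 mm of the red band's middle at 12.4 s.

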